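# Restore battery power and hold the spring throttle at its mark for an engine start

### The arm

A 6-joint arm with a two-finger parallel gripper is mounted at the origin on the work surface. World frame = base frame: x ahead of the robot, y to its left, z up, the work surface at z = 0. Lengths are in m, angles in rad, forces in N, time in s.
With the tool pointing down it reaches from about 0.275 to 0.85 m from the base axis. Payload 19 kg.
Tool frame: the origin (TCP) lies at the very end of the fingers, on their centre line; the grasp point (between the pads) lies 19 mm behind it; z points along the fingers, y is the line along which they close (so a half turn about z gives the same grasp; the last joint's range is limited). The gripper opens to 85 mm and grips with 20 to 120 N. Pads are 22 mm wide; open, the fingers measure 114 mm over their backs; the gripper's body (76 mm by 85 mm) begins 54 mm behind the grasp point. The pads swing forward as they close: fully open they stand 13 mm farther back than shut.
Start: joints at [1.192, 0.15, 1.437, -0, 1.554, -0.134], TCP at [0.139, 0.558, 0.231] pointing down, gripper open.
Joint ranges: [-2.8, 2.8], [-0.68, 2.1], [0.12, 2.68], [-1.39, 4.53], [0.16, 2.79], [-2.81, 2.81]. Speed limits (rad/s): [1.89, 1.89, 2.22, 3.01, 3.01, 3.01].

### API

Orientations are given as a 3x3 rotation matrix whose columns are the frame's x, y, z axes.
In Python, from cell import status, optics, bot gives the robot as it stands.
- The arm moves only by the tool drive_tool, never from a script. Its argument "series" is a list that holds one entry, the list of rows, each a list of 5 numbers: the finger opening in mm, from 0 to 85.4, then the shift along the tool's x, y, z in shares of 1000 mm (1.0 is 1000 mm), then the turn about the tool's z in a scale on which 1.0 is 180 degrees. In form: [[[hand, tx, ty, tz, spin], ...]]. A call has 1 to 12 rows; each row is the pose to reach, as a shift and turn from the pose commanded when the call began, along the tool's axes at that moment; what a row does not reach only later rows make up. A row lasts 1/10 s, in which the tool goes at most 50 mm and 8.59 degrees, less where a joint would pass 70% of its speed; a pose out of reach is approached as far as the arm can. Shift and turn numbers lie between -1 and 1, and a call with a number outside is refused. A call with a gripper value outside its range is refused whole. The fingers move at their own pace and stop on an object; the grip force is fixed at half the most. Time passes only in rows, so rows that repeat a pose let the fingers close. It gives the time, the measured TCP pose, the force, the opening and the grip force at its end, in the units of the state.
- status.get_obs(): the state, without advancing time (a new reading comes with each control period).
- optics.grab_frame(name): name is "side" or "top" or "wrist"; returns a dict with "img" (420x560x3 uint8, red, green, blue), "intrinsics" (3x3 intrinsics, pixels), "distortion" ([k1, k2, p1, p2, k3] as OpenCV has them; the pictures are not rectified), "R" (3x3) and "t" (3): a world point X has camera coordinates R X + t; the wrist camera has in their place "T_tool_cam" (4x4, takes a point from camera to tool coordinates, whose origin is the TCP and whose axes are the flange's). Camera axes: x right, y down, z forward; pixel columns grow to the right and rows downward; lengths in m; the calibration is good to about 2 mm. A picture is of the moment at which its call begins: read the wrist's pose just before it. There is no depth.
- bot.sign_off(): hands the job in; it is judged then, once.
The state is a dict: "time": time; "joint_positions": joint angles; "joint_velocities": joint speeds; "effort": joint torques, N m; "tool_pos": TCP position; "ee_rot": TCP orientation; "contact_force": force on the tool from outside, world axes, zero at the start; "wrist_torque": the same for the moment, N m; "gripper_width": finger opening in m; "finger_force": force on a finger pad.
Only numpy, scipy, OpenCV 4.12 (cv2) and the standard library are available. Lean on these libraries where they do the work, as an engineer would, in place of code of your own. Each camera call takes 0.05 s, during which the arm holds its last target. There are 200 camera calls.

### The job

Get the engine ready to crank: plug the red-handled pull-out block fully home in the battery disconnect's socket and let go of it, and only then pull the yellow throttle knob out until the whole red band on its rod just shows in front of the brass bushing (45 mm of pull), without pulling it well past that mark. The knob springs back by itself, so finish while still gripping it and keeping it at the mark. Leave the blown black-handled block, the timber offcut and the chipping hammer where they are.

Things in the scene. Friction and masses are not known exactly. Their poses are not given: they have to be found in the camera images.
- pullout: the good pull-out block, standing loose (0.14 kg): white, red handle. Origin: centre of its underside, z up. Plug 30 mm (x) by 46 mm (y), 28 mm tall, its lowest 5 mm tapered to 26 x 42 mm; on it a flange 44 x 60 mm, 6 mm thick; then the handle, an upright ridge 14 mm thick (x), 44 mm long (y), from 34 to 68 mm up, to pinch across its thickness. Fits the socket either way round
- blown: the blown pull-out block, same shape and size, grey body with a black handle; stands loose on the bench and stays there. Origin: centre of its underside
- disconnect: battery disconnect, screwed to the bench: low grey steel tray 120 (x) x 140 (y) mm with walls 22 mm high, in its middle a black insulating block 78 x 94 mm whose top is 44 mm above the bench. Origin: centre of the underside, z up; its x and y are those of the socket
- socket_mouth (a point): centre of the socket's mouth, on the black block's top, 44 mm above the bench. Hole 33 mm (along the disconnect's x) by 49 mm (along its y), 30 mm deep, 2 mm chamfer. Fully home, the pull-out's flange rests on the mouth, its x lies along the disconnect's x (either way round) and its origin is 28 mm below this point
- panel: engine control box, fixed: grey, 160 (x) x 220 (y) mm, top 125 mm above the bench, foot plate 180 x 260 mm. Its aluminium front faces its own -x (the robot): tachometer, lamps, key switch, and the throttle at its own y = -45 mm, 100 mm above the bench. Brass bushing, 25 mm wide, ends 14 mm in front of the face. Origin: centre of the underside
- throttle (a joint): travel of the throttle knob straight out along the panel's own -x, in m: 0 = home (idle), 0.045 = the whole 8 mm red band on the rod just shows in front of the bushing, 0.070 = end stop. A spring pulls it back with 6 N at home, 11.4 N at the mark, 14.4 N at the stop, and returns it home when released
- throttle_neck (a point): middle of the knob's neck, on its axis, 100 mm above the bench; moves with the knob (at home 21 mm in front of the bushing). Yellow knob on a 10 mm steel rod: neck 18 mm in diameter, 26 mm long, then towards the robot a head 39 mm in diameter, 20 mm long, beginning 13 mm from this point: fingers closed on the neck from above, along the panel's y, hook behind the head
- offcut: offcut of softwood timber lying flat, 89 x 150 x 38 mm, leave alone. Origin: centre of the underside
- hammer: chipping hammer lying on the bench along its x, 270 mm long, black grip, steel head at +x, leave alone. Origin: middle, on the bench
Mind the look-alikes: they are no part of the job. Of the things that look like the disconnect, the smaller one is meant.

How it is judged:
On the way:
1. the red-handled block is fully home in the socket and let go, the throttle still at idle (horizontal distance between pullout and socket_mouth below 0.004 m and z of pullout in the frame of socket_mouth below -0.025 m and angle between pullout's own z axis and vertical below 0.1 rad and angle between the x axis of pullout and the x axis of disconnect, either way round below 0.12 rad and contact force between the fingers and pullout below 0.2 N and value of joint throttle below 0.01 m), for 0.3 s.
At the end, for the whole second after the job is handed in: The fingers hold the throttle still (over 4 N on it) at 41 to 52 mm of pull (45 mm: red band just fully out). The red-handled block is home in the socket and untouched: flange within 3 mm of its seat, 4 mm of centre, upright and in line within about 0.1 rad (value of joint throttle between 0.041 and 0.052 m and velocity of joint throttle between -0.01 and 0.01 m/s and contact force between the fingers and throttle above 4 N and horizontal distance between pullout and socket_mouth below 0.004 m and z of pullout in the frame of socket_mouth below -0.025 m and angle between pullout's own z axis and vertical below 0.1 rad and angle between the x axis of pullout and the x axis of disconnect, either way round below 0.12 rad and contact force between the arm and pullout below 0.2 N); the arm keeps its last pose, push and grip.
It fails at once if the throttle was pulled before the red-handled block was home (value of joint throttle above 0.015 m and not (z of pullout in the frame of socket_mouth below -0.02 m and horizontal distance between pullout and socket_mouth below 0.008 m)).
It fails at once if the throttle was pulled far past the mark (more than 60 mm) (value of joint throttle above 0.06 m).
It fails at once if a bystander was disturbed (moved more than 30 mm) (distance of any of blown, offcut, hammer from where it was at the start of the episode above 0.03 m).
It also fails if it takes over 56 s, if anything falls off the work surface, if the arm or the gripper's body presses on something with over 40 N, if the wrist force passes 120 N, or if a joint passes its speed limit or range.

## Working session

There is one attempt and no reset: what is moved stays moved. The work goes in short steps, Python scripts to look and compute and a tool call to move; the robot and the scene stay as the last step left them, time stands still between calls to the robot, and variables do not carry over. Pictures are saved under pics/ and viewed, at most 10 in all, crops included, and the job is handed in when it is done.

Besides the shell and the picture viewer there is one more tool, called as name(argument=value, ...), one argument or row to a line, values as JSON. drive_tool: Moves the arm, as the interface text tells. Its arguments: {"type":"object","properties":{"series":{"type":"array"}},"required":["series"]}

```bash
mkdir -p pics
python3 - <<'E'
from cell import status, optics
import cv2,numpy as np,pickle
o=status.get_obs();print(o['time'],o['tool_pos'],np.round(o['ee_rot'],3).tolist(),o['gripper_width'])
fs={}
for n in['top','side']:
    f=optics.grab_frame(n);fs[n]=f
    print(n,np.round(f['intrinsics'],1).tolist(),f['distortion'],np.round(f['R'],3).tolist(),f['t'])
    cv2.imwrite(f'pics/{n}1.png',cv2.resize(f['img'][:,:,::-1],(800,600),interpolation=cv2.INTER_CUBIC))
pickle.dump(fs,open('fs.pkl','wb'))
E
```

```text
0.0 [0.1393003  0.55762806 0.2306801 ] [[-0.97, 0.242, -0.0], [0.242, 0.97, -0.001], [0.0, -0.001, -1.0]] 0.08561768528259313
top [[459.9, 0.0, 284.6], [0.0, 459.9, 214.7], [0.0, 0.0, 1.0]] [-0.01113658  0.          0.          0.          0.        ] [[-0.0, -1.0, -0.001], [-0.996, 0.0, -0.088], [0.088, 0.001, -0.996]] [0.06207443 0.48103705 1.10406393]
side [[404.3, 0.0, 278.8], [0.0, 404.3, 207.8], [0.0, 0.0, 1.0]] [0.00013646 0.         0.         0.         0.        ] [[0.951, -0.308, 0.0], [-0.208, -0.643, -0.737], [0.227, 0.701, -0.676]] [-0.43749096  0.22477536  0.96599286]
```

View pics/top1.png

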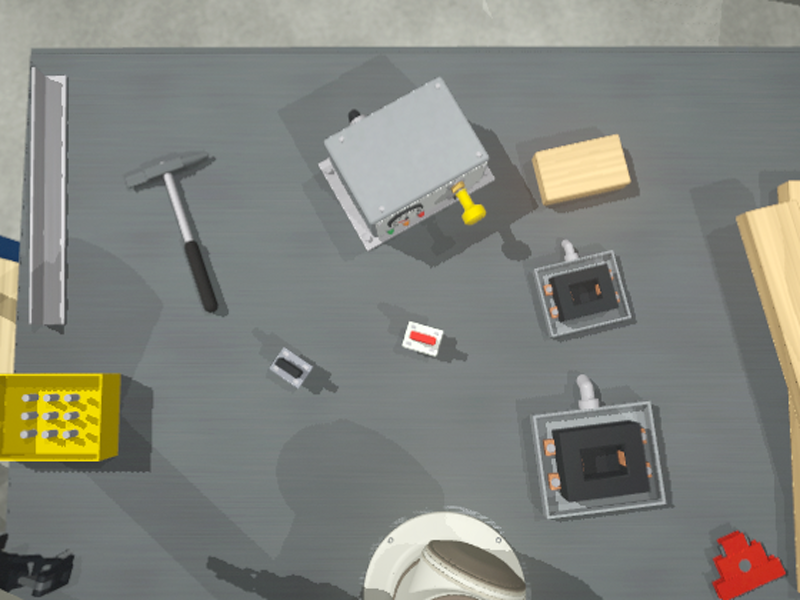

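View pics/side1.png

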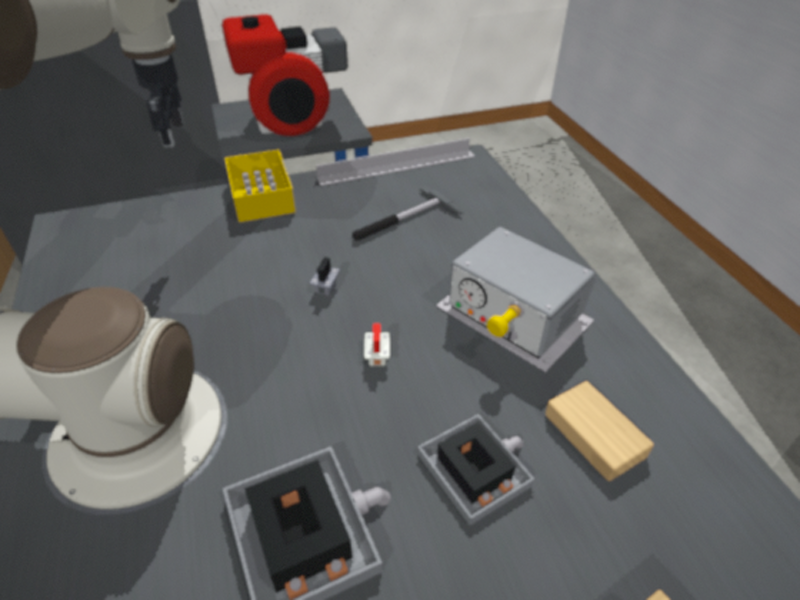

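The top view shows the red block at about (423,339), the smaller disconnect at (583,292), and the knob at (470,207). The black block is at (291,368). I'll enlarge this area.

Run:
```python
import pickle,cv2
f=pickle.load(open('fs.pkl','rb'))['top']
cv2.imwrite('pics/crop1.png',cv2.resize(f['img'][110:260,262:462,::-1],(800,600),interpolation=cv2.INTER_CUBIC))
```

```text
(no output)
```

View pics/crop1.png

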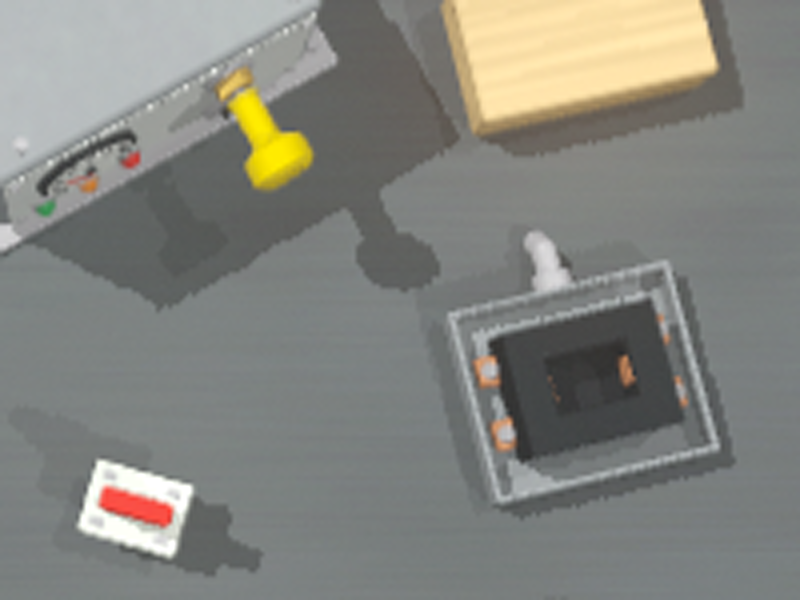

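```bash
cat > h.py <<'E'
import cv2,numpy as np,pickle
from scipy.optimize import least_squares
def rect(a,b,z): return np.array([[-a/2,-b/2,z],[-a/2,b/2,z],[a/2,b/2,z],[a/2,-b/2,z]])
def world(P,p):
    c,s=np.cos(p[2]),np.sin(p[2]); return np.array(P)@np.array([[c,-s,0],[s,c,0],[0,0,1]]).T+[p[0],p[1],0]
def proj(f,X): return cv2.projectPoints(np.array(X,float),cv2.Rodrigues(f['R'])[0],np.array(f['t'],float),f['intrinsics'],f['distortion'])[0][:,0]
def fit(obs,p0):  # obs: list of (frame,model pts,px)
    r=lambda p:np.concatenate([(proj(f,world(P,p))-px).ravel() for f,P,px in obs])
    s=least_squares(r,p0,loss='soft_l1'); return s.x,np.round(s.fun,1)
def back(f,px,z):
    n=cv2.undistortPoints(np.array([[px]],float),f['intrinsics'],f['distortion'])[0,0]
    d=f['R'].T@[*n,1]; c=-f['R'].T@f['t']; return c+d*(z-c[2])/d[2]
def crop(c,x0=262,y0=110,k=4): return (np.array(c)+.5)/k-.5+[x0,y0]
E
cat > m.py <<'E'
from h import *
fs=pickle.load(open('fs.pkl','rb'));T=fs['top']
# image right = world -y, up = +x ; order of rect: (-x,-y),( -x,+y),(+x,+y),(+x,-y) = BR,BL,TL,TR
tray=crop([(719,449),(497,504),(449,313),(668,262)]);hole=crop([(640,394),(556,413),(546,354),(629,338)])
blk=crop([(686,420),(523,460),(490,338),(652,298)])
print('disc',*fit([(T,rect(.12,.14,.022),tray),(T,rect(.033,.049,.044),hole),(T,rect(.078,.094,.044),blk)],[.4,-.3,.2]))
print('hole only',*fit([(T,rect(.033,.049,.044),hole)],[.4,-.3,.2]))
fl=crop([(177,557),(78,529),(98,460),(194,487)]);hd=crop([(171,527),(100,508),(105,486),(173,507)])
print('pull',*fit([(T,rect(.044,.06,.034),fl),(T,rect(.014,.044,.068),hd)],[.3,0,-.2]))
pan=np.array([(488,156),(378,225),(325,148),(440,78)])*.7
pan=np.array([(488,156),(378,226),(325,148),(440,78)])*.7
# front (-x) long edge: BL(378,226)-BR(488,156)
p,e=fit([(T,rect(.16,.22,.125),pan)],[.6,0,.5]);print('panel',p,e)
print('neck pred',world([[-.08-.035,-.045,.1]],p), 'px',(proj(T,world([[-.08-.035,-.045,.1]],p))-[262,110])*4)
print('neck px',back(T,crop((250,118)),.1))
E
python3 m.py
```

```text
disc [ 0.50510933 -0.23873605  0.23449524] [-0.2  0.1 -0.1 -0.3 -0.4  0.  -0.2 -0.3 -0.3  0.1  0.9  0.  -0.   1.5
 -1.1  0.8 -0.4  0.5  2.5 -0.4  2.6 -1.4 -0.3 -0.4]
hole only [ 0.50667583 -0.23913928  0.18770421] [-0.4 -0.1  0.7 -1.   0.3  0.3 -0.6  0.5]
pull [ 0.42657127  0.03509797 -0.27102699] [-0.5  0.1  0.2  0.4  0.   0.1  0.  -0.  -0.   0.3 -0.4 -0.  -0.1 -0.3
  1.1 -0.5]
panel [0.71892632 0.0576743  0.5718932 ] [ 4.7  0.4 -0.1  3.2 -0.9 -0.6 -0.2 -2.1]
neck pred [[ 0.6465805  -0.04240607  0.1       ]] px [[270.91333275 121.2437866 ]]
neck px [ 0.64937417 -0.0294919   0.1       ]
```

Fits match the known sizes: tray residuals are below 0.4 px, and the pullout flange and handle agree. The panel's back corner is poorly read, so I'll refine it later. Now I'll move above the pull-out and turn to yaw -0.271.

The rows are not in the units I measure in: shifts go in shares of 1000 mm and turns go in shares of 180 degrees. I convert before sending: -437 mm / 1000 = -0.437, -405 mm / 1000 = -0.405, 91.5 degrees / 180 = 0.5083.

drive_tool(
  series=[
    [[85,-0.405,-0.437,0.03,0.5083],[85,-0.405,-0.437,0.03,0.5083],[85,-0.405,-0.437,0.03,0.5083],[85,-0.405,-0.437,0.03,0.5083],[85,-0.405,-0.437,0.03,0.5083],[85,-0.405,-0.437,0.03,0.5083],[85,-0.405,-0.437,0.03,0.5083],[85,-0.405,-0.437,0.03,0.5083],[85,-0.405,-0.437,0.03,0.5083],[85,-0.405,-0.437,0.03,0.5083],[85,-0.405,-0.437,0.03,0.5083],[85,-0.405,-0.437,0.03,0.5083]],
  ],
)

```text
time: 1.3
tool_pos: [0.4268, 0.0334, 0.2012]
ee_rot: [[0.272, 0.962, 0.0], [0.962, -0.272, -0.0], [-0.0, 0.0, -1.0]]
contact_force: [0.4, 1.4, -0.8]
gripper_width: 0.0847
finger_force: 0.0
```

drive_tool(
  series=[
    [[50,0,0,0,0],[50,0,0,0,0],[50,0,0,0,0]],
  ],
)

```text
time: 1.6
tool_pos: [0.426, 0.0363, 0.2012]
ee_rot: [[0.267, 0.964, -0.0], [0.964, -0.267, 0.0], [0.0, -0.0, -1.0]]
contact_force: [-0.3, 0.7, -0.1]
gripper_width: 0.0499
finger_force: 0.0
```

```bash
cat > wr.py <<'E'
from cell import status,optics
from h import *
import sys
o=status.get_obs();f=optics.grab_frame('wrist')
Tc=np.array(f['T_tool_cam']);Rw=np.array(o['ee_rot'])@Tc[:3,:3];c=np.array(o['tool_pos'])+np.array(o['ee_rot'])@Tc[:3,3]
g=dict(img=f['img'],intrinsics=np.array(f['intrinsics']),distortion=np.array(f['distortion']),R=Rw.T,t=-Rw.T@c)
n=sys.argv[1];pickle.dump(g,open(n+'.pkl','wb'))
cv2.imwrite(f'pics/{n}.png',cv2.resize(f['img'][:,:,::-1],(800,600),interpolation=cv2.INTER_CUBIC))
print(o['time'],o['tool_pos'],np.round(o['ee_rot'],3).tolist(),o['gripper_width'],np.round(o['joint_positions'],2),c)
E
python3 wr.py w1
python3 - <<'E'
from h import *
g=pickle.load(open('w1.pkl','rb'));p=[.4266,.0351,-.271]
print(proj(g,world(np.r_[rect(.014,.044,.068),rect(.044,.06,.034)],p))/.7)
E
```

```text
1.6 [0.42599397 0.03631195 0.20120403] [[0.267, 0.964, -0.0], [0.964, -0.267, 0.0], [0.0, -0.0, -1.0]] 0.049895705920091085 [-0.1  -0.15  1.8   0.    1.49  0.17] [0.44536858 0.10330774 0.34439895]
[[387.32616391 324.74973654]
 [386.89015406 259.10246965]
 [408.89796086 259.10249206]
 [408.42768383 324.75247355]
 [368.24329962 320.39116802]
 [366.71802574 239.52015713]
 [429.02151485 239.51777865]
 [427.4576113  320.39835554]]
```

View pics/w1.png

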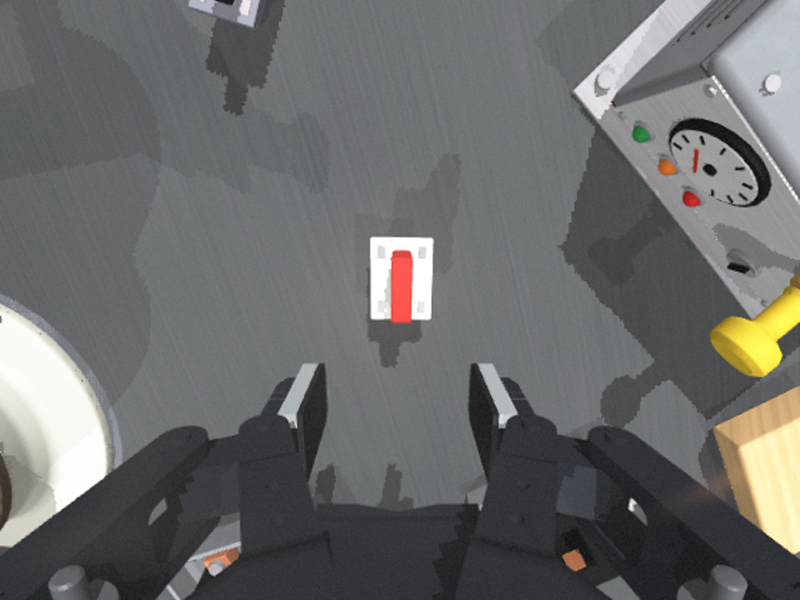

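The wrist view shows the handle at columns 391–412, rows 258–322. That is about 2.5 mm along tool y from the prediction, within calibration. Descend and grip.

To row units: 163 mm / 1000 = 0.163, 155 mm / 1000 = 0.155.

drive_tool(
  series=[
    [[50,-0.001,0.002,0.05,0],[50,-0.001,0.002,0.1,0],[50,-0.001,0.002,0.14,0],[50,-0.001,0.002,0.155,0],[50,-0.001,0.002,0.163,0],[50,-0.001,0.002,0.163,0],[0,-0.001,0.002,0.163,0],[0,-0.001,0.002,0.163,0],[0,-0.001,0.002,0.163,0],[0,-0.001,0.002,0.163,0],[0,-0.001,0.002,0.163,0],[0,-0.001,0.002,0.163,0]],
  ],
)

```text
time: 2.85
tool_pos: [0.4287, 0.0342, 0.0394]
ee_rot: [[0.268, 0.963, 0.002], [0.963, -0.268, -0.0], [0.0, 0.002, -1.0]]
contact_force: [-0.9, 1.2, 7.8]
gripper_width: 0.0133
finger_force: 58.8
```

To row units: -120 mm / 1000 = -0.12, -100 mm / 1000 = -0.1.

drive_tool(
  series=[
    [[0,0,0,-0.02,0],[0,0,0,-0.06,0],[0,0,0,-0.1,0],[0,0,0,-0.12,0],[0,0,0,-0.12,0],[0,0,0,-0.12,0]],
  ],
)

```text
time: 3.45
tool_pos: [0.4279, 0.0342, 0.1582]
ee_rot: [[0.268, 0.963, 0.001], [0.963, -0.268, -0.0], [0.0, 0.001, -1.0]]
contact_force: [-0.1, 0.5, -1.6]
gripper_width: 0.013
finger_force: 58.8
```

To row units: -242 mm / 1000 = -0.242, 147 mm / 1000 = 0.147, -28.9 degrees / 180 = -0.1606.

drive_tool(
  series=[
    [[0,-0.242,0.147,0,-0.1606],[0,-0.242,0.147,0,-0.1606],[0,-0.242,0.147,0,-0.1606],[0,-0.242,0.147,0,-0.1606],[0,-0.242,0.147,0,-0.1606],[0,-0.242,0.147,0,-0.1606],[0,-0.242,0.147,0,-0.1606],[0,-0.242,0.147,0,-0.1606],[0,-0.242,0.147,0,-0.1606],[0,-0.242,0.147,0,-0.1606]],
  ],
)

```text
time: 4.45
tool_pos: [0.5047, -0.237, 0.1581]
ee_rot: [[-0.232, 0.973, -0.0], [0.973, 0.232, 0.0], [0.0, -0.0, -1.0]]
contact_force: [-0.0, -0.5, -0.5]
gripper_width: 0.0127
finger_force: 58.9
```

```bash
python3 wr.py w2
python3 - <<'E'
from h import *
g=pickle.load(open('w2.pkl','rb'));p=[.5051,-.2387,.2345]
for a in[(.12,.14,.022),(.078,.094,.044),(.033,.049,.044)]:print(np.round(proj(g,world(rect(*a),p))/.7).tolist())
E
```

```text
4.45 [ 0.50468137 -0.23702227  0.15809706] [[-0.232, 0.973, -0.0], [0.973, 0.232, 0.0], [0.0, -0.0, -1.0]] 0.012730018837754748 [-0.58  0.15  1.59  0.    1.4  -0.81] [ 0.48921885 -0.16942474  0.30131634]
[[312.0, 389.0], [299.0, 182.0], [494.0, 182.0], [482.0, 389.0]]
[[336.0, 372.0], [329.0, 223.0], [464.0, 223.0], [458.0, 372.0]]
[[370.0, 339.0], [369.0, 261.0], [425.0, 261.0], [423.0, 339.0]]
```

View pics/w2.png

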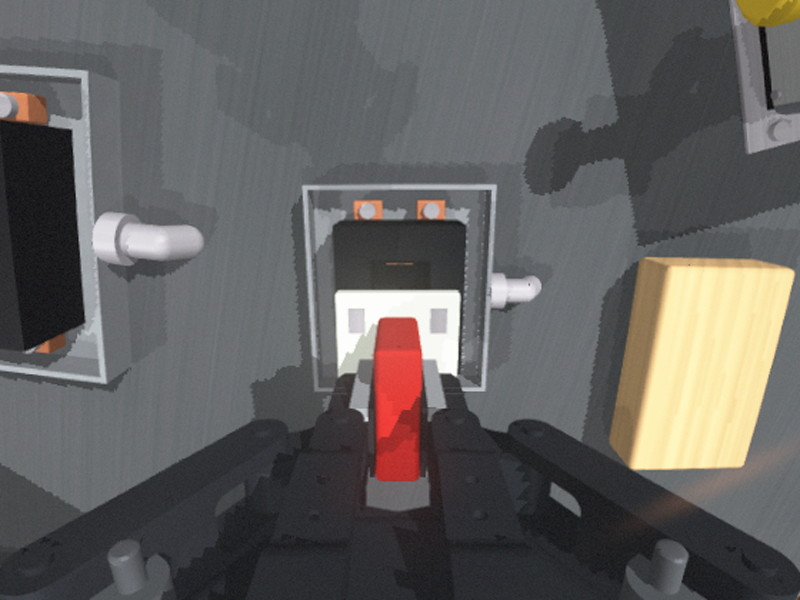

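Run:
```python
from h import *
g=pickle.load(open('w2.pkl','rb'))
tray=np.array([(314,390),(303,185),(496,185),(486,390)])*.7
hole=np.array([(374,263),(429,263)])*.7
blk=np.array([(334,222),(466,222)])*.7
print(fit([(g,rect(.12,.14,.022),tray)],[.5,-.24,.23]))
print(fit([(g,rect(.12,.14,.022),tray),(g,rect(.033,.049,.044)[1:3],hole),(g,rect(.078,.094,.044)[1:3],blk)],[.5,-.24,.23]))
for z in(.1187,.1167): print(fit([(g,rect(.044,.06,.034)[1:3]+[0,0,z],np.array([(335,291),(460,291)])*.7),(g,rect(.014,.044,.068)[1:3]+[0,0,z],np.array([(376,319),(420,319)])*.7)],[.5,-.24,.23]))
```

```text
(array([ 0.50726746, -0.23951395,  0.23616409]), array([ 0.4,  0.5, -0.4, -0.2,  0.6, -0.5, -0.7,  0.3]))
(array([ 0.50746438, -0.2389371 ,  0.23587879]), array([ 0.7,  0. ,  0. , -0.8,  1. , -1. , -0.3, -0.1, -1. , -0.2, -0.5,
       -0.2, -0.5,  1.9,  1.1,  1.7]))
(array([ 0.50653609, -0.2268164 ,  0.36477096]), array([ -0.9,  -8.6,   0.2, -20. ,  -0.7,   5.4,   3.8,   1. ]))
(array([ 0.50389739, -0.22767851,  0.2637946 ]), array([ -0.3, -13.8,   0.3, -16.4,  -2. ,   2.3,   2.3,   1.3]))
```

Run:
```python
from h import *
g=pickle.load(open('w2.pkl','rb'));print(np.round(g['R']@np.array([[-.232,.973,0],[.973,.232,0],[0,0,-1]]),3),g['intrinsics'])
p=[.5047,-.237,.2345]
for z in (.1187,):
  for P in (rect(.044,.06,.034)[1:3],rect(.014,.044,.034)[1:3],rect(.014,.044,.068)): print(z,np.round(proj(g,world(P+[0,0,z],p))/.7).tolist())
fl=np.array([(335,291),(460,291)])*.7; hb=np.array([(376,319),(420,319)])*.7
print(fit([(g,rect(.044,.06,.034)[1:3]+[0,0,.1187],fl),(g,rect(.014,.044,.034)[1:3]+[0,0,.1187],hb)],p))
```

```text
[[-0.     1.     0.001]
 [-0.962  0.    -0.275]
 [-0.275 -0.001  0.961]] [[307.34289577   0.         278.0075493 ]
 [  0.         307.34289577 213.72347331]
 [  0.           0.           1.        ]]
0.1187 [[333.0, 297.0], [459.0, 297.0]]
0.1187 [[376.0, 318.0], [416.0, 318.0]]
0.1187 [[373.0, 486.0], [371.0, 355.0], [420.0, 355.0], [418.0, 486.0]]
(array([ 0.50510166, -0.23590953,  0.23742663]), array([-0.2,  2.1,  0.3,  1.9,  1.3, -2.3, -1.8, -2.4]))
```

To row units: 84 mm / 1000 = 0.084, 82 mm / 1000 = 0.082.

drive_tool(
  series=[
    [[0,-0.003,0.001,0.02,0],[0,-0.003,0.001,0.045,0],[0,-0.003,0.001,0.065,0],[0,-0.003,0.001,0.072,0],[0,-0.003,0.001,0.076,0],[0,-0.003,0.001,0.079,0],[0,-0.003,0.001,0.082,0],[0,-0.003,0.001,0.084,0],[0,-0.003,0.001,0.084,0]],
  ],
)

```text
time: 5.4
tool_pos: [0.5066, -0.2411, 0.0744]
ee_rot: [[-0.231, 0.973, 0.0], [0.973, 0.231, -0.0], [-0.0, 0.0, -1.0]]
contact_force: [-0.5, -0.2, -0.7]
gripper_width: 0.0129
finger_force: 58.9
```

To row units: 17 mm / 1000 = 0.017, 15 mm / 1000 = 0.015.

drive_tool(
  series=[
    [[0,0,0,0.004,0],[0,0,0,0.008,0],[0,0,0,0.012,0],[0,0,0,0.015,0],[0,0,0,0.017,0],[0,0,0,0.017,0]],
  ],
)

```text
time: 6.0
tool_pos: [0.5064, -0.2409, 0.057]
ee_rot: [[-0.231, 0.973, -0.0], [0.973, 0.231, 0.0], [0.0, -0.0, -1.0]]
contact_force: [-0.4, -0.1, -0.9]
gripper_width: 0.013
finger_force: 58.9
```

To row units: 3 mm / 1000 = 0.003, 2 mm / 1000 = 0.002.

drive_tool(
  series=[
    [[0,0,0,0.001,0],[0,0,0,0.002,0],[0,0,0,0.003,0],[0,0,0,0.003,0]],
  ],
)

```text
time: 6.4
tool_pos: [0.5066, -0.2411, 0.0554]
ee_rot: [[-0.231, 0.973, 0.0], [0.973, 0.231, -0.001], [-0.001, 0.0, -1.0]]
contact_force: [-6.6, 2.0, 13.7]
gripper_width: 0.0128
finger_force: 60.9
```

Contact came at the expected height of 0.0555 m, so it's seated. Release and lift.

To row units: -150 mm / 1000 = -0.15, -140 mm / 1000 = -0.14.

drive_tool(
  series=[
    [[45,0,0,0,0],[45,0,0,0,0],[45,0,0,0,0],[45,0,0,0,0],[45,0,0,-0.02,0],[45,0,0,-0.05,0],[45,0,0,-0.09,0],[45,0,0,-0.14,0],[45,0,0,-0.15,0],[45,0,0,-0.15,0],[45,0,0,-0.15,0]],
  ],
)

```text
time: 7.5
tool_pos: [0.5062, -0.2408, 0.203]
ee_rot: [[-0.231, 0.973, -0.001], [0.973, 0.231, 0.001], [0.001, -0.001, -1.0]]
contact_force: [-0.3, 0.5, 0.3]
gripper_width: 0.0451
finger_force: 0.0
```

```bash
python3 wr.py w3;python3 - <<'E'
from h import *
g=pickle.load(open('w3.pkl','rb'))
p=[.5066,-.2405,.235]
for P in (rect(.044,.06,.050),rect(.014,.044,.084)): print(np.round(proj(g,world(P,p))/.7).tolist())
E
```

```text
7.5 [ 0.50623664 -0.24082749  0.20300273] [[-0.231, 0.973, -0.001], [0.973, 0.231, 0.001], [0.001, -0.001, -1.0]] 0.045148149045589205 [-0.58  0.13  1.51 -0.    1.5  -0.81] [ 0.49098662 -0.17327096  0.34626523]
[[367.0, 325.0], [365.0, 240.0], [430.0, 240.0], [429.0, 325.0]]
[[387.0, 330.0], [386.0, 261.0], [409.0, 261.0], [409.0, 330.0]]
```

View pics/w3.png

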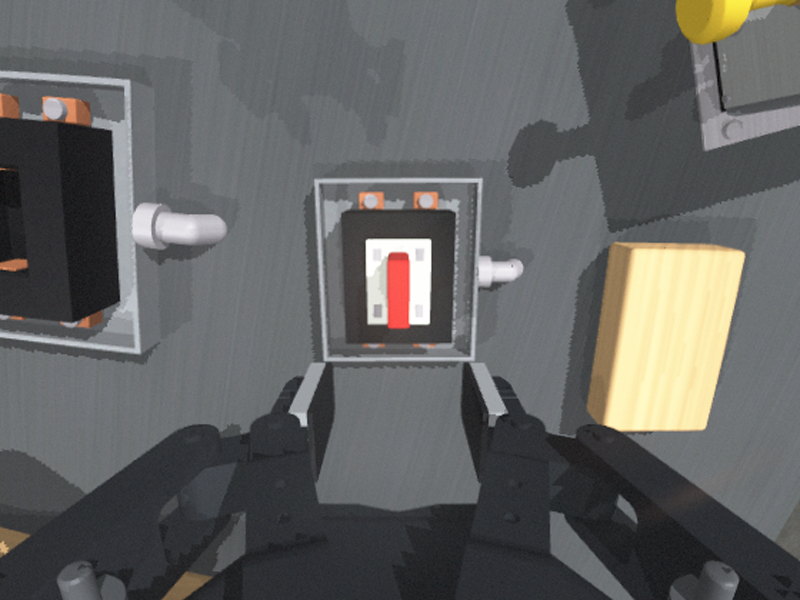

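The flange (366–431, 239–325) sits exactly where the seated prediction puts it. Next, hover in front of the knob with tool x pointing into the panel.

To row units: 154 mm / 1000 = 0.154, 148 mm / 1000 = 0.148, 70.6 degrees / 180 = 0.3922.

drive_tool(
  series=[
    [[60,0.154,0.148,-0.02,0.3922],[60,0.154,0.148,-0.02,0.3922],[60,0.154,0.148,-0.02,0.3922],[60,0.154,0.148,-0.02,0.3922],[60,0.154,0.148,-0.02,0.3922],[60,0.154,0.148,-0.02,0.3922],[60,0.154,0.148,-0.02,0.3922],[60,0.154,0.148,-0.02,0.3922],[60,0.154,0.148,-0.02,0.3922],[60,0.154,0.148,-0.02,0.3922],[60,0.154,0.148,-0.02,0.3922],[60,0.154,0.148,-0.02,0.3922]],
  ],
)

```text
time: 8.75
tool_pos: [0.6148, -0.057, 0.2237]
ee_rot: [[0.84, 0.543, -0.001], [0.543, -0.84, 0.0], [-0.001, -0.001, -1.0]]
contact_force: [0.0, -0.1, 0.1]
gripper_width: 0.0601
finger_force: 0.0
```

```bash
python3 wr.py w4
```

```text
8.75 [ 0.61478643 -0.0569775   0.22365739] [[0.84, 0.543, -0.001], [0.543, -0.84, 0.0], [-0.001, -0.001, -1.0]] 0.06005317228322266 [-0.22  0.24  1.34 -0.    1.56  0.78] [ 0.67413522 -0.01927528  0.36679925]
```

View pics/w4.png

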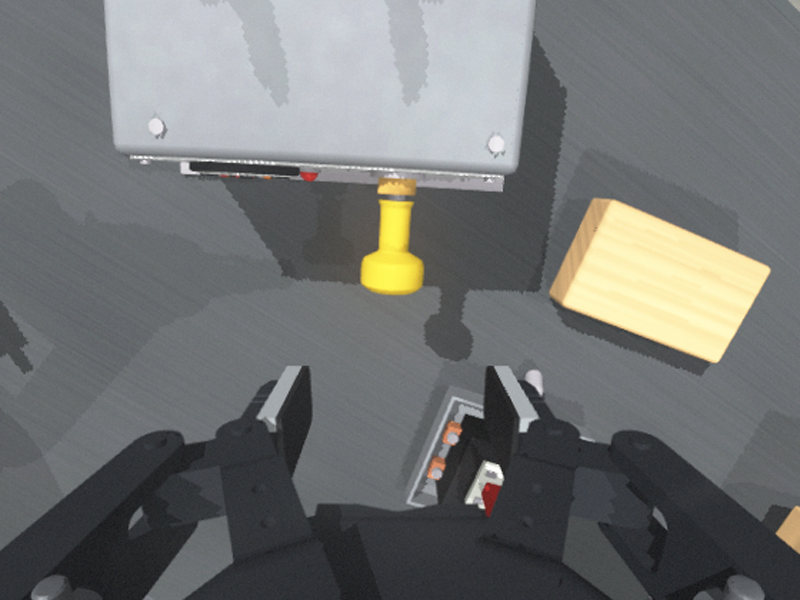

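Run:
```python
from h import *
g=pickle.load(open('w4.pkl','rb'))
b=lambda px,z:back(g,np.array(px)*.7,z)
a=np.array([np.cos(.522),np.sin(.522),0])
e1,e2=b((118,152),.125),b((515,172),.125);d=e2-e1;print('front edge',e1,e2,np.linalg.norm(d),np.arctan2(d[1],d[0])+np.pi/2)
n0=b((396.5,201),.109)-.013*a; l=b((380,224),.1);r=b((411,224),.1)
h=b((392.5,292),.1195)+.033*a
print('neck from start',n0,'from head end',h,'sides',l,r,np.linalg.norm(r-l),(l+r)/2)
q=b((397,192),.1125)-.021*a;print('from bushing',q)
o=np.array([0.61478643,-0.0569775]);R=np.array([[.84,.543],[.543,-.84]])
for m in(n0,h): print((R.T@(m[:2]-o))*1e3)
```

```text
front edge [0.60622713 0.11514488 0.125     ] [ 0.71156129 -0.06959262  0.125     ] 0.21265754620301253 0.5182065622020346
neck from start [ 0.6525726  -0.03187218  0.109     ] from head end [ 0.64818638 -0.0347643   0.1195    ] sides [ 0.64671714 -0.02461369  0.1       ] [ 0.65683557 -0.04027539  0.1       ] 0.01864594574875084 [ 0.65177636 -0.03244454  0.1       ]
from bushing [ 0.65010391 -0.03332016  0.1125    ]
[45.37257354 -0.57057243]
[40.11773085 -0.52291428]
```

The neck is about 43 mm ahead of the tool, centred laterally. The panel's yaw is about 0.52, so I turn another 3°. Aim 2 mm behind neck centre, descend and grip.

To row units: 143 mm / 1000 = 0.143, 138 mm / 1000 = 0.138, 3.1 degrees / 180 = 0.0172.

drive_tool(
  series=[
    [[60,0.045,-0.0005,0,0.0172],[60,0.045,-0.0005,0.02,0.0172],[60,0.045,-0.0005,0.06,0.0172],[60,0.045,-0.0005,0.1,0.0172],[60,0.045,-0.0005,0.125,0.0172],[60,0.045,-0.0005,0.138,0.0172],[60,0.045,-0.0005,0.143,0.0172],[60,0.045,-0.0005,0.143,0.0172]],
  ],
)

```text
time: 9.6
tool_pos: [0.6527, -0.0323, 0.0818]
ee_rot: [[0.869, 0.495, 0.0], [0.495, -0.869, -0.0], [0.0, 0.0, -1.0]]
contact_force: [-0.2, 0.1, 0.6]
gripper_width: 0.06
finger_force: 0.0
```

drive_tool(
  series=[
    [[0,0,0,0,0],[0,0,0,0,0],[0,0,0,0,0],[0,0,0,0,0],[0,0,0,0,0],[0,0,0,0,0]],
  ],
)

```text
time: 10.2
tool_pos: [0.6522, -0.0308, 0.0825]
ee_rot: [[0.869, 0.496, -0.0], [0.496, -0.869, 0.002], [0.001, -0.002, -1.0]]
contact_force: [-9.2, 9.7, 11.2]
gripper_width: 0.0165
finger_force: 56.3
```

Gripped the neck. Pull out along -x, easing the sideways load.

To row units: -46 mm / 1000 = -0.046, -44 mm / 1000 = -0.044.

drive_tool(
  series=[
    [[0,0,-0.001,-0.0005,0],[0,-0.005,-0.0015,-0.0005,0],[0,-0.01,-0.0015,-0.0005,0],[0,-0.015,-0.0015,-0.0005,0],[0,-0.02,-0.0015,-0.0005,0],[0,-0.025,-0.0015,-0.0005,0],[0,-0.03,-0.0015,-0.0005,0],[0,-0.035,-0.0015,-0.0005,0],[0,-0.04,-0.0015,-0.0005,0],[0,-0.044,-0.0015,-0.0005,0],[0,-0.046,-0.0015,-0.0005,0],[0,-0.046,-0.0015,-0.0005,0]],
  ],
)

```text
time: 11.4
tool_pos: [0.6127, -0.0532, 0.0826]
ee_rot: [[0.869, 0.495, 0.003], [0.495, -0.869, 0.001], [0.003, 0.001, -1.0]]
contact_force: [8.8, 6.4, -1.6]
gripper_width: 0.0166
finger_force: 55.7
```

```bash
python3 wr.py w5
python3 - <<'E'
import cv2
from cell import optics
cv2.imwrite('pics/w5.png',cv2.resize(cv2.imread('pics/w5.png')[0:450,150:650],(800,600)))
i=optics.grab_frame('side')['img'][145:275,290:430,::-1]
cv2.imwrite('pics/s5.png',cv2.resize(i,None,fx=4,fy=4,interpolation=cv2.INTER_CUBIC))
E
```

```text
11.4 [ 0.61272373 -0.05317559  0.082591  ] [[0.869, 0.495, 0.003], [0.495, -0.869, 0.001], [0.003, 0.001, -1.0]] 0.016618302366048422 [-0.21  0.32  1.54  0.    1.28  0.84] [ 0.67355059 -0.0189248   0.22599174]
```

View pics/w5.png

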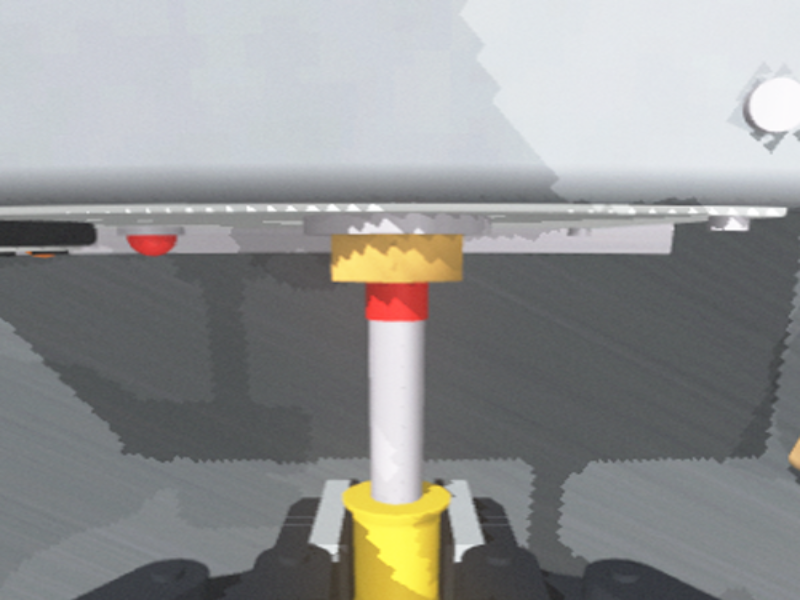

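View pics/s5.png

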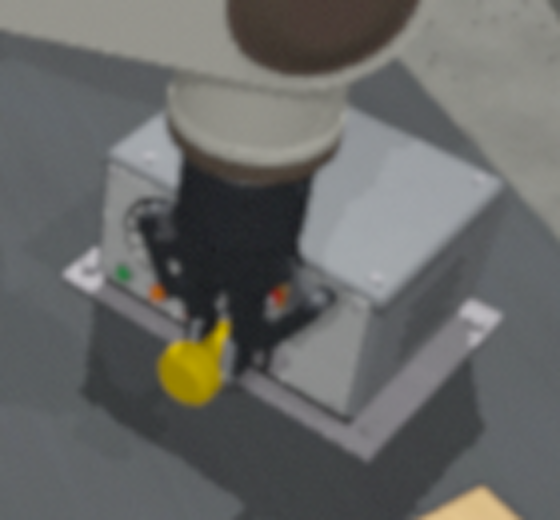

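Run:
```python
from h import *
g=pickle.load(open('w5.pkl','rb'))
b=lambda x,y,z:back(g,np.array([150+x*.625,y*.75])*.7,z)
B0=b(397,283,.105);B1=b(397,320,.105);N=b(397,488,.109);Bt=b(397,281,.1125)
a=np.array([np.cos(.519),np.sin(.519)])
print('band',(B0-B1)[:2]@a,'bushing-neck',(B0-N)[:2]@a,(Bt-N)[:2]@a,'rod w',np.linalg.norm(b(370,330,.1)-b(425,330,.1)))
```

```text
band 0.007518940026049114 bushing-neck 0.04327453555591576 0.04415478670089595 rod w 0.009894688455740135
```

drive_tool(
  series=[
    [[0,-0.001,0,0,0],[0,-0.001,0,0,0],[0,-0.001,0,0,0]],
  ],
)

```text
time: 11.8
tool_pos: [0.6121, -0.0535, 0.0826]
ee_rot: [[0.869, 0.495, 0.003], [0.495, -0.869, 0.001], [0.003, 0.001, -1.0]]
contact_force: [7.9, 7.6, -1.1]
gripper_width: 0.0163
finger_force: 55.7
```

The band shows 7.5 mm of its 8 mm in the wrist picture, so the pull was about 44.5 mm. I've since pulled about 1 mm more, to about 45.3 mm, well inside 41–52. Handing in.

```bash
python3 -c "
from cell import bot;print(bot.sign_off())"
```

```text
the job is handed in; nothing more can be done
None
```

The red-handled block is fully home in the smaller disconnect's socket and released, and the arm is holding the throttle at about 45 mm of pull; the job was handed in at 11.8 s, and sign-off returned no verdict.

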